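# Rock the sorter's seesaw gate over and release the swivel balls

### The arm

A 6-joint arm with a two-finger parallel gripper is mounted at the origin on the work surface. World frame = base frame: x ahead of the robot, y to its left, z up, the work surface at z = 0. Lengths are in m, angles in rad, forces in N, time in s.
With the tool pointing down it reaches from about 0.35 to 0.975 m from the base axis. Payload 4.9 kg.
Tool frame: the origin (TCP) lies midway between the tips of the shut fingers; the grasp point (between the pads) lies 19 mm behind it; z points along the fingers, y is the line along which they close (so a half turn about z gives the same grasp; the last joint's range is limited). The gripper opens to 85 mm and grips with 20 to 120 N. Pads are 22 mm wide; open, the fingers measure 114 mm over their backs; the gripper's body (76 mm by 85 mm) begins 54 mm behind the grasp point. The pads swing forward as they close: fully open they stand 13 mm farther back than shut.
Start: joints at [-0.119, 0.053, 1.613, -0, 1.476, -0.119], TCP at [0.625, 0, 0.231] pointing down, gripper open.
Joint ranges: [-3.01, 3.01], [-1.01, 2.22], [0.06, 2.58], [-1.02, 4.17], [0.09, 2.62], [-3.14, 3.14]. Speed limits (rad/s): [2.57, 2.57, 3.14, 3.14, 3.14, 3.14].

### API

Orientations are given as a rotation vector (axis times angle).
In Python, from station import ctrl, optics, job gives the robot as it stands.
- The arm moves only by the shell command python3 -m jog 'ROWS' [OPENING] [FORCE]. ROWS is JSON, a list of rows, each a list of 2 entries, a list of its own where there are three numbers: the shift along the tool's x, y, z in m, then the turn, a rotation vector about the tool's x, y, z in rad. A call has 1 to 5 rows; each row is the pose to reach, as a shift and turn from the pose commanded when the call began, along the tool's axes at that moment; what a row does not reach only later rows make up. A row lasts 1/10 s, in which the tool goes at most 50 mm and 8.59 degrees, less where a joint would pass 70% of its speed; a pose out of reach is approached as far as the arm can. A call with a gripper value outside its range is refused whole. OPENING is the opening, from 0 (shut) to 1 (fully open), set as the call begins (- or left out, the last holds). The fingers move at their own pace and stop on an object; FORCE is the grip in N (left out, the last holds). Time passes only in rows, so rows that repeat a pose let the fingers close. It gives the time, the measured TCP pose, the force, the opening and the grip force at its end, in the units of the state.
- ctrl.get_obs(): the state, without advancing time (a new reading comes with each control period).
- optics.get_image(name): name is "scene" or "side" or "wrist"; returns a dict with "image" (480x640x3 uint8, blue, green, red), "fx", "fy", "cx", "cy" (pixels), "D" ([k1, k2, p1, p2, k3] as OpenCV has them; the pictures are not rectified), "rvec" (rotation vector, rad) and "tvec" (3), from world to camera coordinates, as OpenCV has them; the wrist camera has in their place "mount" (4x4, takes a point from camera to tool coordinates, whose origin is the TCP and whose axes are the flange's). Camera axes: x right, y down, z forward; pixel columns grow to the right and rows downward; lengths in m; the calibration is good to about 2 mm. A picture is of the moment at which its call begins: read the wrist's pose just before it. There is no depth.
- job.finish_job(): hands the job in; it is judged then, once.
The state is a dict: "t": time; "q": joint angles; "dq": joint speeds; "effort": joint torques, N m; "tool_pos": TCP position; "tool_rot": TCP orientation; "contact_force": force on the tool from outside, world axes, zero at the start; "wrist_torque": the same for the moment, N m; "opening": finger opening in m; "grip_force": force on a finger pad.
Only numpy, scipy, OpenCV 4.12 (cv2) and the standard library are available. Lean on these libraries where they do the work, as an engineer would, in place of code of your own. Each camera call takes 0.05 s, during which the arm holds its last target. There are 200 camera calls.

### The job

On the ball sorter, press down the raised end of the seesaw gate so that it tips over its pivot and leads to the other chute; then push the sliding stop fully open to the robot's left, so that both waiting balls roll down that other chute and come to rest there. Only push and press: do not touch the balls, and leave everything else on the bench where it is.

Things in the scene. Friction and masses are not known exactly. Their poses are not given: they have to be found in the camera images.
- sorter: The ball sorter, a fixed metal fixture 0.5 m wide. Origin: on the table surface straight below the gate's pivot; x points away from the robot, y to the left along the seesaw gate and the chutes, z up.
- lip (a point): Lower end of the feed lane's floor, above the middle of the gate (24 mm towards +x of the pivot, 130 mm over the table). The aluminium lane is 44 wide over its walls and rises from here towards +x to a floor 155 mm high at x = 172 mm; its wall tops are 152 to 178 mm high.
- left_chute (a point): Middle of the left chute's floor. Each chute is an aluminium trough 56 wide sloping outward from the gate's end (113 to 250 mm from the pivot, floor from 64 down to 35 mm over the table), closed at its outer end by a wall: a ball that rolled in stays there.
- right_chute (a point): Middle of the right chute's floor, the mirror image of the left one.
- gate (a joint): Steel seesaw trough, 220 mm long (y), 48 wide, hinged at its middle 100 mm over the table. Rad: 0 level; +0.25 left end up, balls go right; -0.25 right end up, balls go left. A steel block on its near wall makes it top-heavy: it rests at either of these two stops (which one varies), and once pushed past level it falls to the other by itself. Under 2 N on a pad rocks it.
- left_pad (a point): Centre of the top of the gate's left press pad, a steel plate 50 x 50 x 4 mm sticking out towards the robot from the trough's near wall. With the gate level it lies 50 mm to -x and 85 mm to +y of the pivot and 44.5 mm above it. It moves with the gate, about 42 mm from high to low; below it is free air.
- right_pad (a point): The same for the right press pad, 85 mm towards -y of the pivot.
- stop (a joint): Sliding stop across the feed lane: steel blade 4 thick, 48 wide (y), with an upright black block on it. Value in m: 0 closed (holds the balls), 0.055 fully open; slides to the sorter's +y (left) with about 2 N and stays where left. No ball passes before about 0.04.
- stop_top (a point): Centre of the top of the stop's black block, which is 24 (x) x 14 (y) x 44 mm tall; block top about 217 mm, block foot about 173 mm above the table. Push on its right (-y) face. It is 61 mm towards +x of the pivot; nothing stands beside the block above the lane walls.
- ball1_center (a point): Centre of the first aluminium swivel ball, 30 mm across, 40 g, waiting in the feed lane against the stop.
- ball2_center (a point): Centre of the second such ball, behind the first in the lane.
- tape: Bystander: roll of paper tape, 90 mm across, 25 high, lying behind the left chute. Origin: centre of its underside.
- jar: Bystander: small jar with black cap, 56 mm across, 75 high, behind the right chute. Origin: centre of its underside.
- heatsink: Bystander: finned aluminium heat sink, 70 x 100 x 29 mm, beyond the left chute. Origin: centre of its underside.
- led_board: Bystander: white LED board, 80 x 140 x 8 mm, beyond the right chute. Origin: centre of its underside.
- screwdriver: Bystander: screwdriver with black handle lying along the front of the left chute.
- gland_nut: Bystander: black ring nut, 44 mm across, 20 high, in front of the right chute. Origin: centre of its underside.
- wrench: Bystander: steel wrench lying behind the feed lane.

How it is judged:
On the way, in this order (a step that is already met when the one before it is completed fails the run):
1. the gate is rocked over to its other stop while both balls still wait behind the closed stop (distance of left_pad from where it was at the start of the episode above 0.026 m and (value of joint gate below -0.2 rad or value of joint gate above 0.2 rad) and value of joint stop below 0.02 m and x of each of ball1_center, ball2_center in the frame of sorter above 0.055 m), for 0.2 s.
2. both balls have gone down the chute that the gate now leads to (distance of left_pad from where it was at the start of the episode above 0.026 m and ((value of joint gate below -0.2 rad and y of each of ball1_center, ball2_center in the frame of sorter above 0.13 m and z of each of ball1_center, ball2_center in the frame of sorter below 0.085 m and x of ball1_center in the frame of sorter between -0.03 and 0.03 m and x of ball2_center in the frame of sorter between -0.03 and 0.03 m) or (value of joint gate above 0.2 rad and y of each of ball1_center, ball2_center in the frame of sorter below -0.13 m and z of each of ball1_center, ball2_center in the frame of sorter below 0.085 m and x of ball1_center in the frame of sorter between -0.03 and 0.03 m and x of ball2_center in the frame of sorter between -0.03 and 0.03 m))), for 0.2 s.
At the end, for the whole second after the job is handed in: the gate rests over at the other stop than at the start (beyond 0.2 rad), the sliding stop is open by more than 45 mm, and both balls lie at rest (below 0.03 m/s) in the chute that the gate now leads to (all of step 2 and value of joint stop above 0.045 m and linear speed of each of ball1, ball2 below 0.03 m/s); the robot touches nothing.
It fails at once if a ball was touched by the robot (contact force between any of the fingers, the arm and ball1 above 0.3 N or contact force between any of the fingers, the arm and ball2 above 0.3 N).
It fails at once if a ball was lifted (height (world z) of any of ball1_center, ball2_center above 0.215 m).
It fails at once if a bystander was moved by more than 20 mm (distance of any of tape, jar, heatsink, led_board, screwdriver, gland_nut, wrench from where it was at the start of the episode above 0.02 m).
It also fails if it takes over 38 s, if anything falls off the work surface, if the arm or the gripper's body presses on something with over 40 N, if the wrist force passes 120 N, or if a joint passes its speed limit or range.

## Working session

There is one attempt and no reset: what is moved stays moved. The work goes in short steps, Python scripts to look and compute and a shell command to move; the robot and the scene stay as the last step left them, time stands still between calls to the robot, and variables do not carry over. Pictures are saved under pics/ and viewed, at most 10 in all, crops included, and the job is handed in when it is done.

```bash
mkdir -p pics; ls; python3 - <<'E'
from station import ctrl, optics
import cv2,pickle
o=ctrl.get_obs(); print(o['t'],o['tool_pos'],o['tool_rot'],o['opening'])
d={}
for n in ("scene","side"):
    r=optics.get_image(n); d[n]=r; cv2.imwrite(f"pics/{n}0.png",r["image"]); print({k:v for k,v in r.items() if k!='image'})
pickle.dump(d,open('d0.pkl','wb'))
E
```

```text
pics
0.0 [6.24378619e-01 9.50935700e-05 2.30079693e-01] [-2.22028205e+00 -2.22032647e+00  1.95687486e-03] 0.08560453846480112
{'fx': 536.5216910174112, 'fy': 536.5216910174112, 'cx': 320.02146307249114, 'cy': 229.11802708098116, 'D': array([0.00614471, 0.        , 0.        , 0.        , 0.        ]), 'rvec': array([ 1.18819059,  2.26757323, -1.05334184]), 'tvec': array([ 0.31586392, -0.23988169,  1.58243603])}
{'fx': 510.1043503003093, 'fy': 510.1043503003093, 'cx': 317.2635826524103, 'cy': 242.113686130948, 'D': array([-0.13618023,  0.        ,  0.        ,  0.        ,  0.        ]), 'rvec': array([ 2.42684497, -0.25253724,  0.0690497 ]), 'tvec': array([-0.57431458,  0.21386044,  1.16415544])}
```

View pics/scene0.png

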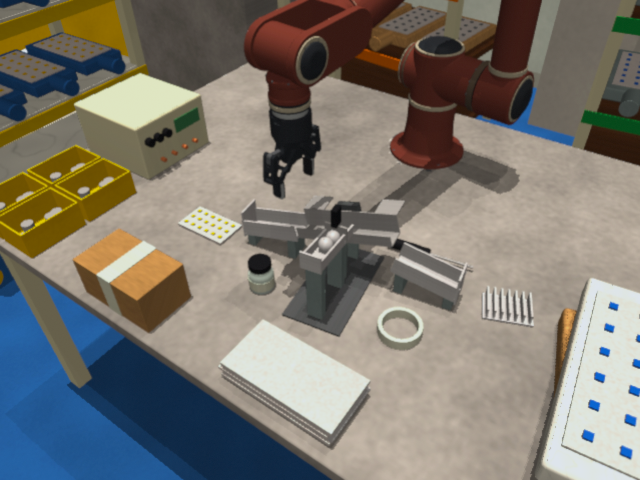

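View pics/side0.png

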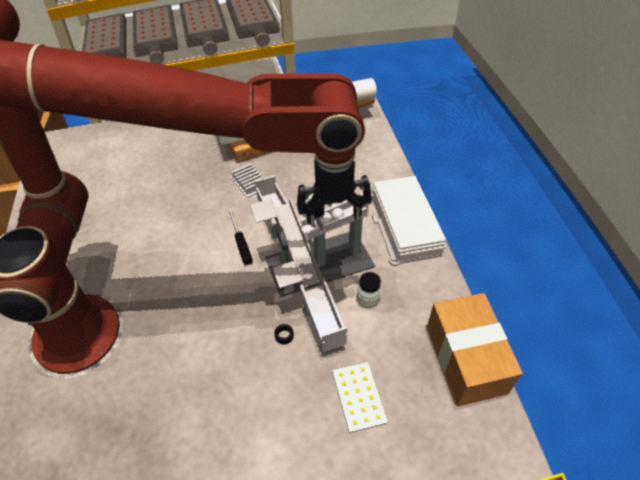

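The scene camera looks back at the robot, with the sorter near (340,240), the black stop block near (336,213) and the balls near (330,240). In the side view the gate is partly hidden by the gripper, so I'll zoom in on both.

```bash
python3 - <<'E'
import cv2,pickle,numpy as np
d=pickle.load(open('d0.pkl','rb'))
a=d['scene']['image'][190:340,230:480]; a=cv2.resize(a,None,fx=3.2,fy=3.2,interpolation=cv2.INTER_CUBIC)
b=d['side']['image'][165:355,220:420]; b=cv2.resize(b,None,fx=3.15,fy=3.15,interpolation=cv2.INTER_CUBIC)
cv2.imwrite('pics/a1.png',a);cv2.imwrite('pics/b1.png',b); print(a.shape,b.shape)
E
```

```text
(480, 800, 3) (598, 630, 3)
```

View pics/a1.png

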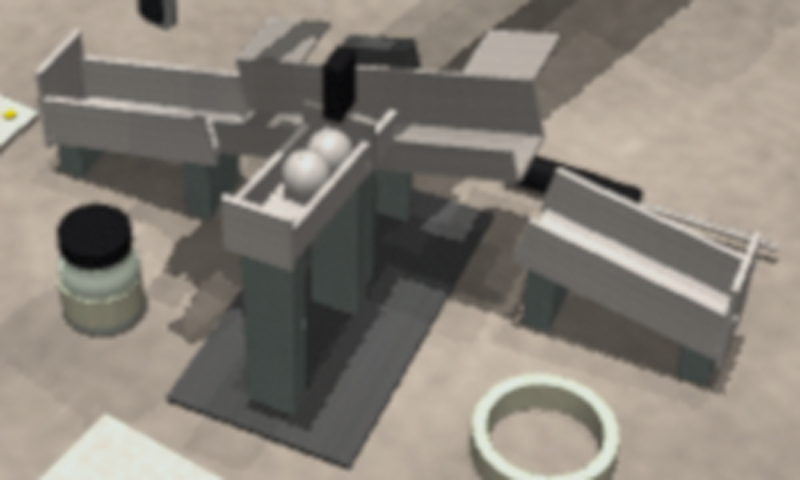

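View pics/b1.png

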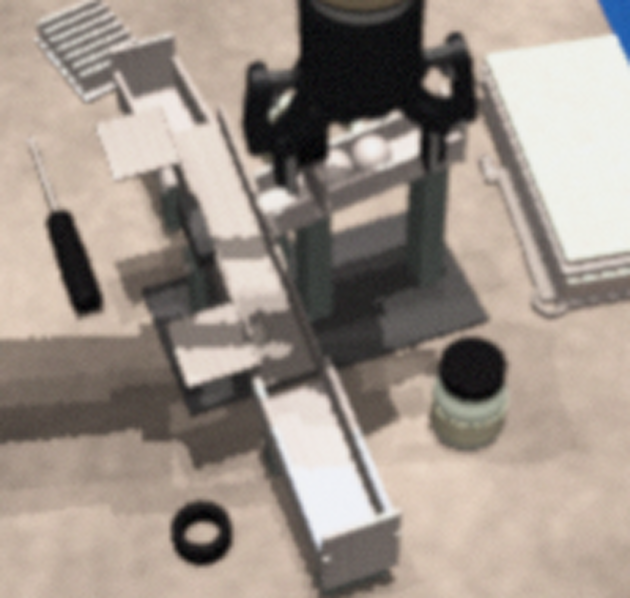

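The left end is raised: its pad is at crop a (515,52) and crop b (139,143). I'll fit the sorter's x, y and yaw from the pad corners, the stop top and the lane end.

```bash
cat > h.py <<'E'
import numpy as np,cv2,pickle
from scipy.spatial.transform import Rotation as R
def proj(c,P):
    K=np.array([[c['fx'],0,c['cx']],[0,c['fy'],c['cy']],[0,0,1.]])
    return cv2.projectPoints(np.asarray(P,float),c['rvec'],c['tvec'],K,c['D'])[0][:,0]
def W(p,P):
    P=np.asarray(P,float); c,s=np.cos(p[2]),np.sin(p[2])
    return np.c_[p[0]+c*P[:,0]-s*P[:,1],p[1]+s*P[:,0]+c*P[:,1],P[:,2]]
E
python3 - <<'E'
from h import *
from scipy.optimize import least_squares
d=pickle.load(open('d0.pkl','rb'))
NL,NR=(-.075,.0956,.1703),(-.075,.0471,.1579)
S=[(( .061,0,.217),(341,50)),((.172,-.022,.178),(225,197)),(NL,(560,33)),(NR,(490,30))]
B=[(NL,(97,122)),(NR,(118,178)),((-.075,-.0691,.1283),(167,325)),((-.075,-.1176,.1159),(188,387))]
so=np.array([o for _,o in S])/3.2+[230,190]; bo=np.array([o for _,o in B])/3.15+[220,165]
f=lambda p:np.r_[(proj(d['scene'],W(p,[m for m,_ in S]))-so).ravel(),(proj(d['side'],W(p,[m for m,_ in B]))-bo).ravel()]
r=least_squares(f,[.65,0,0],loss='soft_l1'); print(r.x,np.round(r.fun.reshape(-1,2),1)); p=r.x
np.save('p.npy',p)
for n,P in (('leftpad',(-.05,.0713,.164)),('stop',(.061,0,.217)),('nearedge',(-.075,.0713,.164))): print(n,W(p,[P])[0])
E
```

```text
[0.55063067 0.075618   0.1550718 ] [[-0.7  0.8]
 [-0.9  2.3]
 [ 0.  -0.9]
 [-0.3 -1.2]
 [-0.5  0. ]
 [-0.9  0. ]
 [-0.5 -1.2]
 [-0.  -0.8]]
leftpad [0.49021829 0.13833988 0.164     ]
stop [0.6108987  0.08503951 0.217     ]
nearedge [0.46551828 0.1344786  0.164     ]
```

```bash
python3 -m jog '[[[0.03,-0.03,-0.02],[0,0,-0.04]],[[0.06,-0.06,-0.02],[0,0,-0.08]],[[0.09,-0.09,-0.02],[0,0,-0.12]],[[0.12,-0.115,-0.02],[0,0,-0.155]],[[0.146,-0.14,-0.02],[0,0,-0.155]]]' 0
python3 -m jog '[[[0,0,0],[0,0,0]],[[0,0,0],[0,0,0]],[[0,0,0.03],[0,0,0]],[[0,0,0.055],[0,0,0]],[[0,0,0.055],[0,0,0]]]' 0
```

```text
t: 0.6
tool_pos: [0.4834, 0.1471, 0.2508]
tool_rot: [-2.042, -2.387, 0.001]
contact_force: [0.4, 0.5, 0.2]
opening: 0.0121
grip_force: 0.0
t: 1.1
tool_pos: [0.4831, 0.1446, 0.1918]
tool_rot: [-2.041, -2.381, 0.01]
contact_force: [-1.0, 0.4, -0.4]
opening: 0.0
grip_force: 0.0
```

```bash
python3 -m jog '[[[0,0,0.012],[0,0,0]],[[0,0,0.022],[0,0,0]],[[0,0,0.03],[0,0,0]],[[0,0,0.036],[0,0,0]],[[0,0,0.041],[0,0,0]]]' 0
python3 -m jog '[[[0,0,0.005],[0,0,0]],[[0,0,0.01],[0,0,0]],[[0,0,0.015],[0,0,0]],[[0,0,0.019],[0,0,0]],[[0,0,0.019],[0,0,0]]]' 0
```

```text
t: 1.6
tool_pos: [0.4852, 0.1461, 0.1553]
tool_rot: [2.043, 2.387, 0.001]
contact_force: [-0.4, -0.1, 0.6]
opening: 0.0
grip_force: 0.3
t: 2.1
tool_pos: [0.4844, 0.1459, 0.1354]
tool_rot: [-2.042, -2.386, 0.002]
contact_force: [-0.5, 0.0, -0.3]
opening: 0.0005
grip_force: 0.0
```

```bash
python3 -m jog '[[[0,0,-0.04],[0,0,0]],[[0,0,-0.08],[0,0,0]],[[0,0,-0.115],[0,0,0]],[[-0.03,0.03,-0.115],[0,0,0]],[[-0.06,0.055,-0.115],[0,0,0]]]' 0
python3 -m jog '[[[-0.03,0.03,0],[0,0,0]],[[-0.065,0.061,0],[0,0,0]],[[-0.065,0.061,0],[0,0,0]],[[-0.065,0.061,0.0],[0,0,0]]]' 0
python3 - <<'E'
from station import ctrl, optics
from h import *
p=np.load('p.npy'); d={}
o=ctrl.get_obs(); q=o['tool_pos']-[p[0],p[1],0]; c,s=np.cos(p[2]),np.sin(p[2]); print(o['t'],'tcp in sorter',c*q[0]+s*q[1],c*q[1]-s*q[0],q[2])
for n in ("scene","side"): d[n]=optics.get_image(n)
pickle.dump(d,open('d1.pkl','wb'))
a=cv2.resize(d['scene']['image'][160:340,220:480],None,fx=1.5,fy=1.5); b=cv2.resize(d['side']['image'][100:355,220:420],None,fx=1.5,fy=1.5)
h=max(len(a),len(b)); f=lambda i:cv2.copyMakeBorder(i,0,h-len(i),0,0,cv2.BORDER_CONSTANT); cv2.imwrite('pics/c.png',np.hstack([f(a),f(b)]))
E
```

```text
t: 2.6
tool_pos: [0.5504, 0.0952, 0.2543]
tool_rot: [2.038, 2.386, 0.006]
contact_force: [0.9, 0.4, -1.0]
opening: 0.0002
grip_force: 0.0
t: 3.0
tool_pos: [0.6192, 0.0397, 0.2507]
tool_rot: [-2.044, -2.384, 0.001]
contact_force: [-0.8, 0.7, -0.2]
opening: -0.0
grip_force: 0.0
3.0 tcp in sorter 0.06222895714878858 -0.04609020411167196 0.250695079217301
```

View pics/c.png

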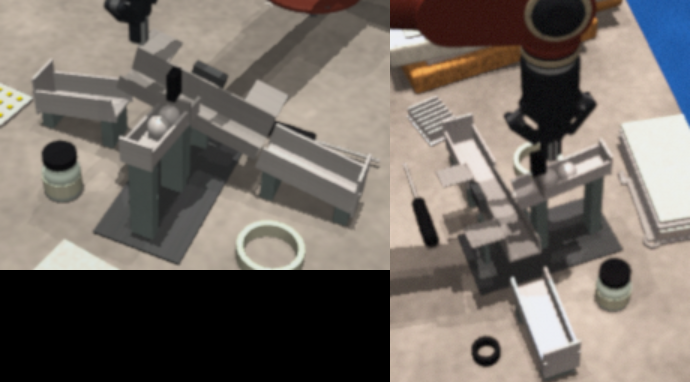

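The gate has tipped to the left: the right pad is high and the left end low. The stop is still closed and the balls are waiting, so next I lower beside the block and push.

```bash
python3 -m jog '[[[0,0,0.03],[0,0,0]],[[0,0,0.056],[0,0,0]],[[0,0,0.056],[0,0,0]],[[0.012,0,0.056],[0,0,0]],[[0.022,0,0.056],[0,0,0]]]' 0
python3 -m jog '[[[0.01,0,0],[0,0,0]],[[0.02,0,0],[0,0,0]],[[0.03,0,0],[0,0,0]],[[0.04,0,0],[0,0,0]],[[0.05,0,0],[0,0,0]]]' 0
python3 -m jog '[[[0.004,0,0],[0,0,0]],[[0.008,0,0],[0,0,0]],[[0.011,0,0],[0,0,0]],[[0.013,0,0],[0,0,0]],[[0.013,0,0],[0,0,0]]]' 0
```

```text
t: 3.6
tool_pos: [0.6161, 0.0635, 0.1977]
tool_rot: [2.041, 2.385, 0.004]
contact_force: [0.2, 0.1, 1.4]
opening: 0.0004
grip_force: 0.0
t: 4.1
tool_pos: [0.6078, 0.1123, 0.1955]
tool_rot: [2.042, 2.387, 0.0]
contact_force: [0.5, -2.6, 1.0]
opening: 0.0001
grip_force: 0.8
t: 4.6
tool_pos: [0.6058, 0.1235, 0.1952]
tool_rot: [2.042, 2.385, -0.002]
contact_force: [-0.1, -4.7, 1.6]
opening: 0.0
grip_force: 2.2
```

```bash
python3 -m jog '[[[0.002,0,0],[0,0,0]],[[0.003,0,0],[0,0,0]],[[0.003,0,0],[0,0,0]]]' 0
python3 -m jog '[[[-0.01,0,0],[0,0,0]],[[-0.03,0,-0.005],[0,0,0]],[[-0.06,0,-0.03],[0,0,0]],[[-0.1,0,-0.06],[0,0,0]],[[-0.14,0,-0.08],[0,0,0]]]' 0
python3 -m jog '[[[0,0,0],[0,0,0]],[[0,0,0],[0,0,0]],[[0,0,0],[0,0,0]],[[0,0,0],[0,0,0]],[[0,0,0],[0,0,0]]]' 0
python3 -m jog '[[[0,0,0],[0,0,0]],[[0,0,0],[0,0,0]],[[0,0,0],[0,0,0]],[[0,0,0],[0,0,0]],[[0,0,0],[0,0,0]]]' 0
python3 - <<'E'
from station import ctrl, optics
from h import *
p=np.load('p.npy'); d={}
for n in ("scene","side"): d[n]=optics.get_image(n)
print(ctrl.get_obs()['t']);print('expected open stop top px (scene crop):',(proj(d['scene'],W(p,[(.061,0,.217),(.061,.045,.217),(.061,.055,.217)]))-[230,160])*1.8)
a=cv2.resize(d['scene']['image'][160:340,230:480],None,fx=1.8,fy=1.8); b=cv2.resize(d['side']['image'][100:355,220:400],None,fx=1.8,fy=1.8)
h=max(len(a),len(b)); f=lambda i:cv2.copyMakeBorder(i,0,h-len(i),0,0,cv2.BORDER_CONSTANT); cv2.imwrite('pics/e.png',np.hstack([f(a),f(b)]))
E
```

```text
t: 4.9
tool_pos: [0.6058, 0.1236, 0.1952]
tool_rot: [2.041, 2.381, -0.008]
contact_force: [1.9, -12.2, 1.0]
opening: -0.0002
grip_force: 6.4
t: 5.4
tool_pos: [0.6273, -0.0115, 0.2772]
tool_rot: [2.041, 2.388, 0.004]
contact_force: [0.3, 0.2, 0.7]
opening: -0.0
grip_force: 0.0
t: 5.9
tool_pos: [0.6264, -0.0097, 0.2741]
tool_rot: [-2.04, -2.387, 0.001]
contact_force: [-1.0, -0.4, 0.8]
opening: 0.0002
grip_force: 0.0
t: 6.4
tool_pos: [0.627, -0.011, 0.2754]
tool_rot: [2.043, 2.387, 0.0]
contact_force: [-0.1, 0.4, -0.4]
opening: -0.0003
grip_force: 0.0
6.5
expected open stop top px (scene crop): [[190.52148835  83.5800456 ]
 [229.45355888  94.83546918]
 [238.26833828  97.38371118]]
```

View pics/e.png

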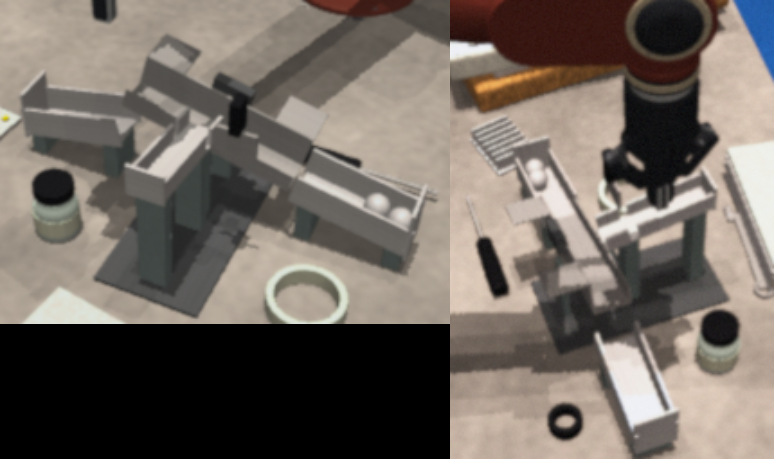

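Both balls lie at the outer end of the left chute, at (378,203) and (402,215). The stop block is at (238,97), the position expected for fully open. I'll let everything settle briefly and hand in.

```bash
for i in 1 2 3 4; do python3 -m jog '[[[0,0,0],[0,0,0]],[[0,0,0],[0,0,0]],[[0,0,0],[0,0,0]],[[0,0,0],[0,0,0]],[[0,0,0],[0,0,0]]]' 0 >/dev/null; done
python3 -c "
from station import job
print(job.finish_job())"
```

```text
the job is handed in; nothing more can be done
None
```

I tipped the gate to the left and pushed the stop fully open; both balls rolled into the left chute and came to rest there, and the job is handed in (the verdict was not shown).

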